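# Clamp a servo in its bench fixture

## Task

Clamp the servo in the bench fixture: set it flat in the nest with its two ears just behind the two small posts and the horn looking out between them, and let go of it; then swing the blue clamp arm over it until it meets its stop. Turn the knurled brass thumbscrew clockwise until its foot seats on the servo and holds it, finger-tight and no more, since the thin case cracks if it is forced; then let go, and leave the other things on the desk where they are.

Things in the scene. Friction and masses are not known exactly. Their poses are not given: they have to be found in the camera images.
- servo: Black hobby servo lying flat, 55 g, to be clamped. Origin on its underside; x runs along the output shaft to the white horn, z up. Case (mm): x -23..14, y -20..20, z 0..20, thin plastic: a clamp load of 8 N holds it, over 60 N cracks it. Mounting ears: a flange x 3.2..5.7 reaching to y = -27 and +27. Best held across its 40 mm sides behind the ears, about x = -10.
- servo_horn (a point): Point on the servo's white horn, at [22, 10, 10] mm in the servo's frame. Shaft and horn stand out in front of the case, x 14..23; the horn spans y -7..27, z 7..13 mm.
- fixture: Clamping fixture: grey plate 96 (x) by 150 (y) by 10 mm, fixed to the desk, carrying nest, pivot post and clamp arm. Origin on the desk, in the plate's middle; z up. In this frame (mm) the pivot post, diameter 20, stands at x = -2, y = 38; a thin stop pin behind it at x = 10, y = 57 reaches z = 62.
- nest (a point): Where the servo's origin must lie: on the bright raised pad, 14 mm above the desk, z up; servo x along this x. Round it, 14 mm high over the pad: two posts at x 8.7..16.7, |y| 23..34 (ears just behind them, case between them, horn beyond) and a rear stop at x -36..-26, |y| < 13; about 3 mm of play each way. In the fixture's frame it is at x = 3, y = -34.
- swing_arm: Blue clamp arm (with the thumbscrew it carries), 17 mm wide, 12 mm high, swinging level about the pivot post. Origin on the pivot axis, at its underside 50 mm above the desk, z up; the arm points along its own -y to a boss 72 mm away. It starts swung out over the fixture's +x edge, closes clockwise seen from above, and its tail meets the stop pin with its axes parallel to the fixture's.
- screw_axis (a point): Top of the arm's round boss (diameter 26 mm), on the thumbscrew's axis, 64 mm above the desk; fixed to the arm, so it does not sink with the screw. Moving the boss takes 1 to 2 N; the arm stays where it is left. The screw's knurled brass head (diameter 30, height 22 mm) stands above: its underside 6 to 8 mm over this point at the start, 2 to 3 mm when seated.
- boss_bottom (a point): Underside of the boss, on the screw's axis. Below it hangs the screw's rubber-faced swivel foot (diameter 20 mm), which does not turn. Clockwise from above drives it down 1.6 mm a radian (10 mm a turn). Its depth at the start is unknown: it meets the servo after 1.9 to 3.2 rad. Running drag 0.03 N m; once seated, the load rises about 40 N a radian and the torque 0.0016 N m per newton.
- controller_board: Bystander: blue circuit board on brass stand-offs, 53x69x18 mm; stays where it is.
- battery_pack: Bystander: black and yellow battery pack with a short lead, 40x148x26 mm; stays where it is.
- multimeter: Bystander: red and black hand multimeter, 155x70x45 mm; stays where it is.
- driver_yel: Bystander: screwdriver with a yellow handle, 21x165x20 mm; stays where it is.
- hex_set: Bystander: orange folding hex key set, 26x92x22 mm; stays where it is.
- tape_black: Bystander: roll of black tape, 68x68x18 mm; stays where it is.
- flux_bottle: Bystander: small white bottle with a green band, 30x30x62 mm; stays where it is.
Mind the look-alikes: they are no part of the job. Leave any red look-alike of the servo alone.

How it is judged:
By the outcome, as a careful person would: the job done as asked, in the order asked, and still so for the second after the job is handed in, with the robot touching nothing.
It also fails if it takes over 72 s, if anything falls off the work surface, if the arm or the gripper's body presses on something with over 40 N, if the wrist force passes 120 N, or if a joint passes its speed limit or range.

## Robot

A 6-joint arm with a two-finger parallel gripper is mounted at the origin on a cart in front of the work surface, level with it; the furniture and walls round the work are solid. World frame = base frame: x ahead of the robot, y to its left, z up, the work surface at z = 0. Lengths are in m, angles in rad, forces in N, time in s.
With the tool pointing down it reaches from about 0.25 to 0.8 m from the base axis. Payload 8.5 kg.
Tool frame: the origin (TCP) lies between the finger pads; the fingertips stand tip_extent ahead of it and the grasp point (between the pads) lies 8 mm behind it (tip_extent is the distance from the TCP to the fingertips, in m); z points along the fingers, y is the line along which they close (so a half turn about z gives the same grasp; the last joint's range is limited). The gripper opens to 85 mm and grips with 20 to 120 N. Pads are 22 mm wide; open, the fingers measure 114 mm over their backs; the gripper's body (76 mm by 85 mm) begins 54 mm behind the grasp point. The pads swing forward as they close: fully open they stand 13 mm farther back than shut.
Start: joints at [0, 0.238, -0.013, 1.319, 0, 1.571], TCP at [0.525, -0, 0.242] pointing down, gripper open.
Joint ranges: [-2.66, 2.66], [-1.03, 1.9], [-1.14, 1.46], [-1.82, 2.27], [-1.45, 1.34], [-3.14, 3.14]. Speed limits (rad/s): [2.22, 2.22, 2.79, 3.14, 3.14, 3.14].

## Interface

Orientations are given as a rotation vector (axis times angle).
In Python, from rig import get_state, read_camera, finish_job, tip_extent gives the robot as it stands.
- The arm moves only by the shell command python3 -m handwheel 'ROWS' [OPENING] [FORCE]. ROWS is JSON, a list of rows, each a list of 4 numbers: the shift along the tool's x, y, z in cm, then the turn about the tool's z in rad. In form: [[tx, ty, tz, twist], ...]. A call has 1 to 10 rows; each row shifts and turns the commanded pose from where the row before left it, along the tool's axes as they then stand; what a row does not reach is not made up. A row lasts 1/8 s, in which the tool goes at most 62.5 mm and 10.7 degrees, less where a joint would pass 70% of its speed; a pose out of reach is approached as far as the arm can. A call is refused whole if a number of a shift passes 6.25 or a number of a turn 0.188, either way. A call with a gripper value outside its range is refused whole. OPENING is the finger opening in cm, from 0 to 8.54, set as the call begins (- or left out, the last holds). The fingers move at their own pace and stop on an object; FORCE is the grip in N (left out, the last holds). Time passes only in rows, so rows that do not move let the fingers close. It gives the time, the measured TCP pose, the force, the opening and the grip force at its end, in the units of the state.
- get_state(): the state, without advancing time (a new reading comes with each control period).
- read_camera(name): name is "scene" or "side" or "wrist"; returns a dict with "pixels" (384x512x3 uint8, red, green, blue), "fx", "fy", "cx", "cy" (pixels), "rvec" (rotation vector, rad) and "tvec" (3), from world to camera coordinates, as OpenCV has them. Camera axes: x right, y down, z forward; pixel columns grow to the right and rows downward; lengths in m; the calibration is good to about 2 mm. A picture is of the moment at which its call begins. There is no depth.
- finish_job(): hands the job in; it is judged then, once.
The state is a dict: "time_s": time; "q": joint angles; "qd": joint speeds; "effort": joint torques, N m; "position": TCP position; "eef_rot": TCP orientation; "wrist_force": force on the tool from outside, world axes, zero at the start; "ft_torque": the same for the moment, N m; "gripper_width": finger opening in m; "gripper_force": force on a finger pad.
Only numpy, scipy, OpenCV 4.12 (cv2) and the standard library are available. Lean on these libraries where they do the work, as an engineer would, in place of code of your own. Each camera call takes 0.05 s, during which the arm holds its last target. There are 200 camera calls.

## Working session

There is one attempt and no reset: what is moved stays moved. The work goes in short steps, Python scripts to look and compute and a shell command to move; the robot and the scene stay as the last step left them, time stands still between calls to the robot, and variables do not carry over. Pictures are saved under pics/ and viewed, at most 10 in all, crops included, and the job is handed in when it is done.

```bash
mkdir -p pics; cat > h.py <<'E'
import numpy as np, cv2
from rig import get_state, read_camera, finish_job, tip_extent
def snap(name,fn,crop=None,s=1):
    c=read_camera(name); np.savez('pics/'+fn+'.npz',**c)
    im=c['pixels'][:,:,::-1]
    if crop: x0,y0,x1,y1=crop; im=im[y0:y1,x0:x1]
    if s!=1: im=cv2.resize(im,None,fx=s,fy=s,interpolation=cv2.INTER_CUBIC)
    cv2.imwrite('pics/'+fn+'.png',im); return c
def KRt(c):
    return np.array([[c['fx'],0,c['cx']],[0,c['fy'],c['cy']],[0,0,1.]]),cv2.Rodrigues(np.array(c['rvec'],float))[0],np.array(c['tvec'],float).reshape(3)
def up(c,u,v,z):
    K,R,t=KRt(c); d=R.T@np.linalg.inv(K)@[u,v,1]; o=-R.T@t
    return o+d*(z-o[2])/d[2]
def proj(c,P):
    K,R,t=KRt(c); return cv2.projectPoints(np.array(P,float).reshape(-1,3),np.array(c['rvec'],float),t,K,None)[0].reshape(-1,2)
def load(fn): return dict(np.load('pics/'+fn+'.npz'))
E
python3 - <<'E'
from h import *
a=snap('scene','s1');b=snap('side','d1')
im=np.hstack([cv2.imread('pics/s1.png'),cv2.imread('pics/d1.png')])
cv2.imwrite('pics/both.png',np.vstack([cv2.imread('pics/s1.png')]))
s=get_state();print(s['position'],s['eef_rot'],s['time_s'],tip_extent if not callable(tip_extent) else tip_extent())
for c in(a,b):
    K,R,t=KRt(c);print(-R.T@t,R[2],c['fx'])
cv2.imwrite('pics/s1x.png',cv2.resize(cv2.imread('pics/s1.png'),(800,600),interpolation=cv2.INTER_CUBIC))
cv2.imwrite('pics/d1x.png',cv2.resize(cv2.imread('pics/d1.png'),(800,600),interpolation=cv2.INTER_CUBIC))
E
```

```text
[5.24663487e-01 7.76961937e-06 2.41762437e-01] [-2.22079279e+00 -2.22081439e+00  1.32503679e-03] 0.1 0.011
[ 0.17698713 -0.74012256  1.02142783] [ 0.29756154  0.5826814  -0.75626683] 402.90782347457423
[1.1854837  0.08913732 0.96211031] [-0.57748033 -0.10169609 -0.81004591] 399.6352404812687
```

View pics/s1x.png

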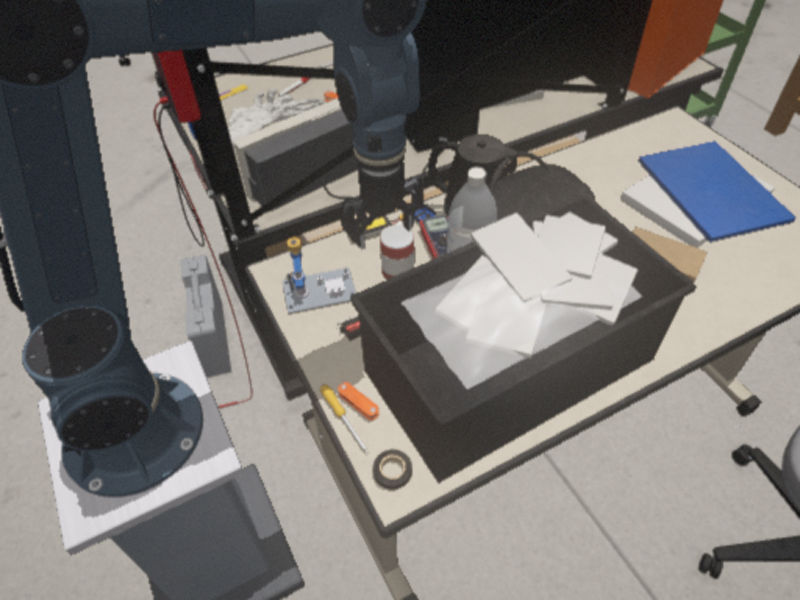

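View pics/d1x.png

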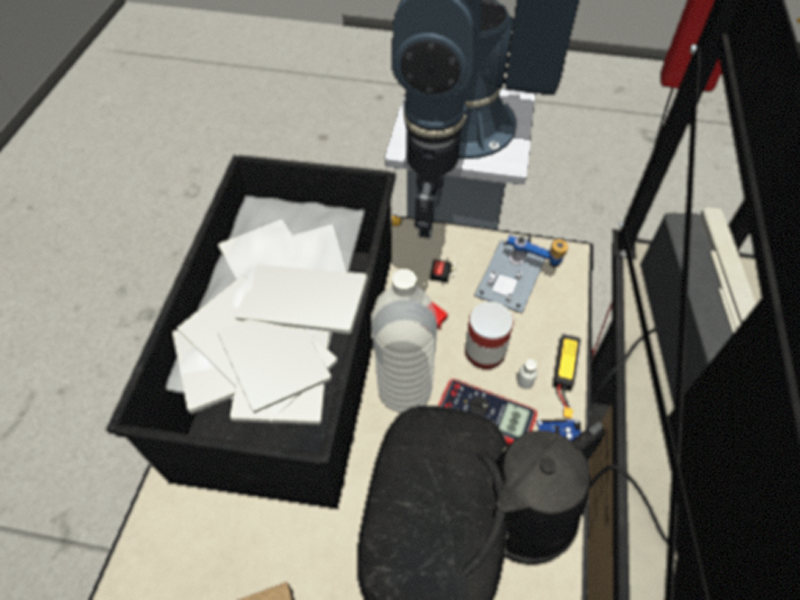

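The scene view shows the fixture at about (320,285) and a small black/red thing at (350,325). The side view shows the fixture at (510,270), a black/red thing at (440,270) and a red thing at (437,313). I'll enlarge this to tell the servo from its look-alike.

```bash
python3 - <<'E'
from h import *
a=cv2.imread('pics/s1.png');b=cv2.imread('pics/d1.png')
A=cv2.resize(a[145:265,170:270],None,fx=4,fy=4,interpolation=cv2.INTER_CUBIC)
B=cv2.resize(b[140:260,255:390],None,fx=3,fy=3,interpolation=cv2.INTER_CUBIC)
B=cv2.resize(b[145:240,255:355],(400,380),interpolation=cv2.INTER_CUBIC)
o=np.zeros((480,800,3),np.uint8);o[:,:400]=A;o[:380,400:]=B
cv2.imwrite('pics/crop.png',o)
s,d=load('s1'),load('d1')
for n,c,u,v in[('servo s',s,350,325),('fix s',s,320,288)]: print(n,up(c,u*.64,v*.64,.01))
for n,c,u,v in[('servo d',d,440,270),('red d',d,437,313),('fix d',d,510,275)]: print(n,up(c,u*.64,v*.64,.01))
E
```

```text
servo s [0.44816026 0.02386016 0.01      ]
fix s [0.43487576 0.14761587 0.01      ]
servo d [0.45299289 0.01461194 0.01      ]
red d [0.55221941 0.02463332 0.01      ]
fix d [0.44007829 0.14824991 0.01      ]
```

View pics/crop.png

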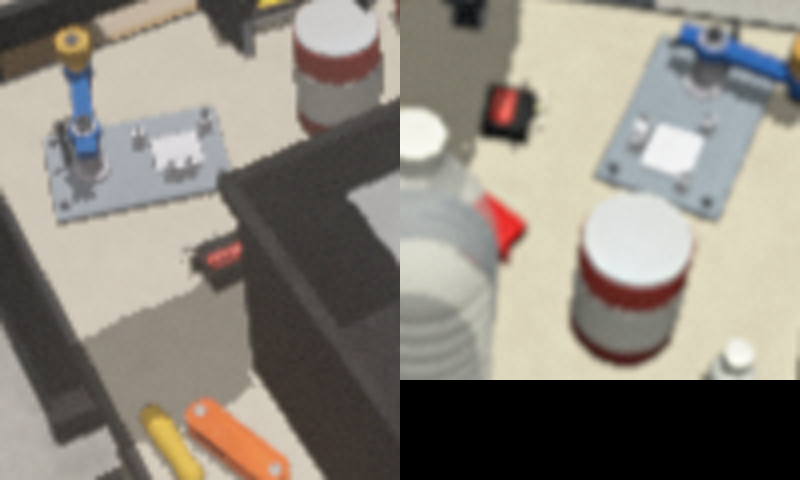

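The black case with a red label at crop (508,112), which is side px (382,173), is the servo. The all-red one at crop (505,230) is the look-alike, and I'll leave it alone. I'll go above and look with the wrist camera.

```bash
python3 -m handwheel '[[2,-2,-3,0],[2,-3,-3,0],[2,-2,-3,0],[2,-1,-1,0],[0,0,0,0],[0,0,0,0]]' 8.5 && python3 - <<'E'
from h import *
c=snap('wrist','w1');s=get_state();print(s['position'],s['eef_rot'])
cv2.imwrite('pics/w1x.png',cv2.resize(cv2.imread('pics/w1.png'),(800,600),interpolation=cv2.INTER_CUBIC))
K,R,t=KRt(c);print(-R.T@t,R[2])
E
```

```text
time_s: 0.85
position: [0.445, 0.0797, 0.3416]
eef_rot: [-2.221, -2.222, 0.001]
wrist_force: [0.4, -0.1, 0.1]
gripper_width: 0.0853
gripper_force: 0.0
[0.44506116 0.07952825 0.34147533] [-2.22124466e+00 -2.22075740e+00  1.98348091e-03]
[0.44530359 0.16458383 0.4724937 ] [ 4.57924544e-05 -3.26163895e-01 -9.45313235e-01]
```

View pics/w1x.png

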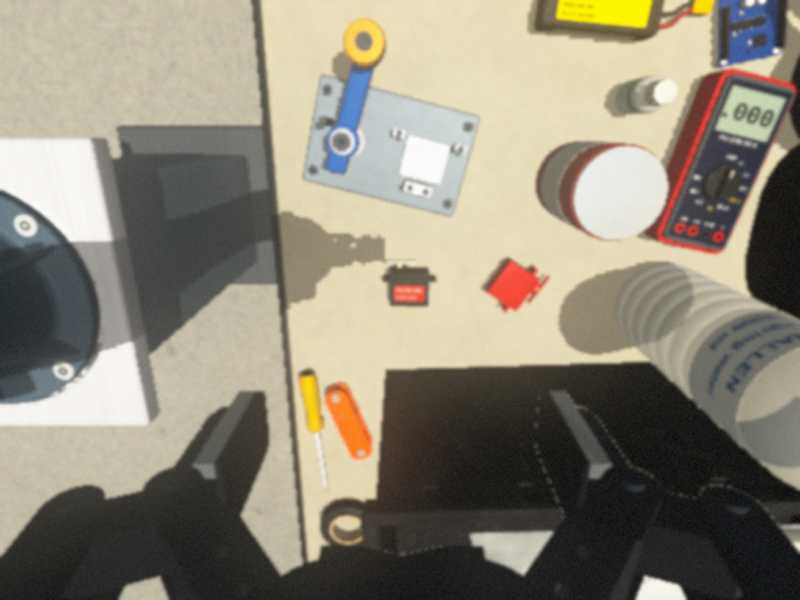

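The wrist view (800-px scale) shows the black servo at (408,285) with its horn towards the image top (+y), and the red look-alike at (513,285). The fixture's plate corners are (322,75), (480,117), (453,215), (303,178). The pad is at (425,160) and the brass head at (364,42). Next is an enlarged crop to measure from.

```bash
python3 - <<'E'
from h import *
im=cv2.imread('pics/w1.png')
A=cv2.resize(im[160:202,240:284],None,fx=9,fy=9,interpolation=cv2.INTER_CUBIC)
B=cv2.resize(im[5:145,190:310],(400,467),interpolation=cv2.INTER_CUBIC)
o=np.zeros((470,800,3),np.uint8);o[:A.shape[0],:396]=A;o[:467,400:]=B
cv2.imwrite('pics/crop2.png',o)
c=load('w1')
P=np.array([up(c,u*.64,v*.64,.010)[:2] for u,v in[(322,75),(480,117),(453,215),(303,178)]])
# model corners: +x+y, +x-y, -x-y, -x+y
M=np.array([[48,75],[48,-75],[-48,-75],[-48,75]])/1e3
def fit(M,P):
    mc,pc=M.mean(0),P.mean(0);H=(M-mc).T@(P-pc);a=np.arctan2(H[0,1]-H[1,0],H[0,0]+H[1,1])
    R=np.array([[np.cos(a),-np.sin(a)],[np.sin(a),np.cos(a)]]);t=pc-R@mc;return a,t,(P-(M@R.T+t))*1e3
a,t,e=fit(M,P);print('fix',np.degrees(a),t,e.round(1))
R=np.array([[np.cos(a),-np.sin(a)],[np.sin(a),np.cos(a)]]);print('nest',R@[.003,-.034]+t,'pivot',R@[-.002,.038]+t)
print('head',up(c,364*.64,42*.64,.093))
E
```

```text
fix 76.28414481660454 [0.43439525 0.15092574] [[ 1.4 -2.5]
 [-2.1 -1.6]
 [-0.6  2.4]
 [ 1.4  1.6]]
nest [0.46813701 0.14577855] pivot [0.39700466 0.15799284]
head [0.41814925 0.22573409 0.093     ]
```

View pics/crop2.png

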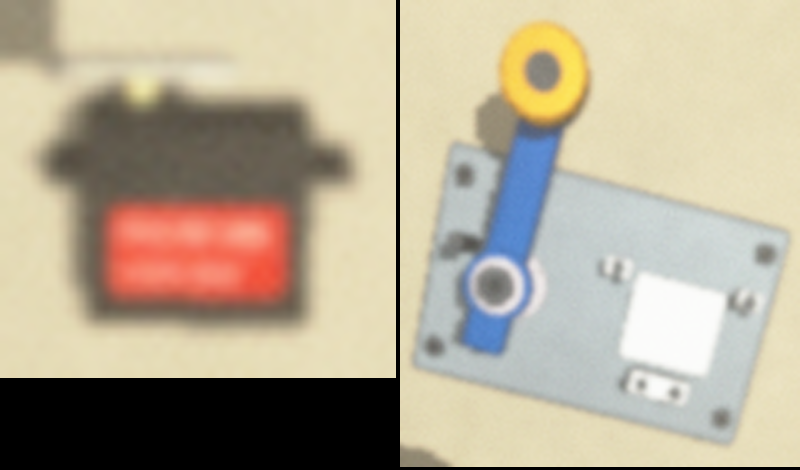

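```bash
python3 - <<'E'
from h import *
c=load('w1')
def A(u,v,z): return up(c,240-.5+(u+.5)/9,160-.5+(v+.5)/9,z)[:2]
def B(u,v,z): return up(c,190+(u-400)/3.333,5+v/3.333,z)[:2]
f=lambda *p:np.round(p,4)
print('rear corners',f(A(90,320,.02)),f(A(304,322,.02)))
print('ears z10',f(A(42,160,.01)),f(A(352,166,.01)),'ears z20',f(A(42,160,.02)),f(A(352,166,.02)))
print('label c',f(A(197,253,.02)), 'horn ends z10',f(A(52,65,.01)),f(A(235,70,.01)))
P=[B(*q,.01) for q in[(452,143),(790,233),(733,443),(414,367)]]
M=np.array([[48,75],[48,-75],[-48,-75],[-48,75]])/1e3
P=np.array(P);print(f(P))
Q=np.array([B(*q,.014) for q in[(637,272),(723,293),(705,376),(620,355)]]);print('pad',f(Q),Q.mean(0))
print('pivot z64',B(495,285,.064),'head z93',B(545,70,.093), 'corner mean',P.mean(0))
for d in [P[1]-P[0],P[2]-P[3]]: print(np.degrees(np.arctan2(d[1],d[0]))+90,np.linalg.norm(d))
for d in [P[0]-P[3],P[1]-P[2]]: print(np.degrees(np.arctan2(d[1],d[0])),np.linalg.norm(d))
E
```

```text
rear corners [[ 0.4335 -0.0007]] [[ 0.4712 -0.001 ]]
ears z10 [[0.425  0.0257]] [[0.4797 0.0247]] ears z20 [[0.4254 0.0287]] [[0.479  0.0277]]
label c [[0.4523 0.0118]] horn ends z10 [[0.4269 0.043 ]] [[0.4589 0.0422]]
[[[0.3736 0.213 ]
  [0.5163 0.1782]
  [0.4952 0.0884]
  [0.3518 0.122 ]]]
pad [[[0.4509 0.1623]
  [0.4881 0.1538]
  [0.4813 0.1187]
  [0.4436 0.1277]]] [0.46598951 0.14061248]
pivot z64 [0.39583477 0.157717  ] head z93 [0.41877713 0.22660885] corner mean [0.4342406  0.15039686]
76.2860864495834 0.1468604579536453
76.82572766892245 0.1473084024082674
76.52887706081552 0.0935756466751946
76.80686121144666 0.09219120862060023
```

```bash
python3 - <<'E'
from h import *
S=[('s1',357,297),('d1',395,172),('w1',385,372)]
A=[];b=[]
for n,u,v in S:
    c=load(n);K,R,t=KRt(c);d=R.T@np.linalg.inv(K)@[u*.64,v*.64,1];d/=np.linalg.norm(d);o=-R.T@t
    m=np.eye(3)-np.outer(d,d);A.append(m);b.append(m@o)
    print(n,o+d*(.15-o[2])/d[2])
x=np.linalg.lstsq(np.vstack(A),np.hstack(b),rcond=None)[0];print('bin corner',x)
print(up(load('w1'),655*.64,365*.64,x[2]))
E
python3 -m handwheel '[[-1,0.2,3,0],[-2,0.2,4,0],[-2,0.2,4,0],[-1.8,0.1,3,0],[0,0,0,0],[0,0,0,0]]' 5.5
python3 -c "
from rig import *;print(tip_extent)"
```

```text
s1 [ 0.44979877 -0.02884189  0.15      ]
d1 [ 0.34930377 -0.09217487  0.15      ]
w1 [ 0.43281898 -0.0075979   0.15      ]
bin corner [ 0.42789081 -0.04485647  0.18303128]
[0.61750409 0.01574304 0.18303128]
time_s: 1.65
position: [0.4523, 0.0118, 0.2027]
eef_rot: [-2.222, -2.22, -0.0]
wrist_force: [0.2, 0.3, -0.2]
gripper_width: 0.0551
gripper_force: 0.0
0.011
```

```bash
python3 - <<'E'
from h import *
S=[('s1',357,297),('d1',395,172),('w1',365,503)]
A=[];b=[]
for n,u,v in S:
    c=load(n);K,R,t=KRt(c);d=R.T@np.linalg.inv(K)@[u*.64,v*.64,1];d/=np.linalg.norm(d);o=-R.T@t
    m=np.eye(3)-np.outer(d,d);A.append(m);b.append(m@o)
x=np.linalg.lstsq(np.vstack(A),np.hstack(b),rcond=None)[0];print('bin rim',x,[np.linalg.norm(m@x-q) for m,q in zip(A,b)])
print('bottom edge',up(load('w1'),385*.64,370*.64,0),up(load('w1'),655*.64,365*.64,0))
snap('wrist','w2',None,1.5)
c=load('w2');z=.02
print('servo pred',proj(c,[[.4523-.02,-.001,.02],[.4523+.02,-.001,.02],[.4523,.0115,.02]])*1.5)
E
```

```text
bin rim [ 0.42341451 -0.0774445   0.21498359] [np.float64(0.007381486631345176), np.float64(0.005049875247392719), np.float64(0.004871628751442758)]
bottom edge [ 0.427036  -0.0851918  0.       ] [ 0.72638897 -0.07837114  0.        ]
servo pred [[357.12538978 270.87628175]
 [412.60743325 270.89751453]
 [384.86825276 254.11704372]]
```

View pics/w2.png

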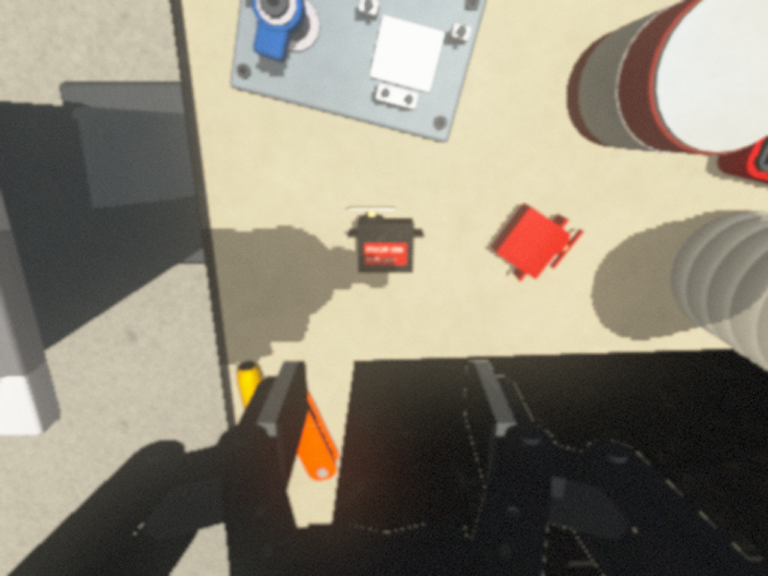

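The servo at (385,245) lies where predicted, and the bin wall is about 9 cm clear. I'll descend and grip.

```bash
python3 -m handwheel '[[0,0,4,0],[0,0,5,0],[0,0,5,0],[0,0,3,0],[0,0,1.6,0],[0,0,0,0]]' && python3 -m handwheel '[[0,0,0,0],[0,0,0,0],[0,0,0,0],[0,0,0,0]]' 3 25
```

```text
time_s: 2.45
position: [0.4521, 0.0125, 0.0162]
eef_rot: [-2.22, -2.222, 0.001]
wrist_force: [-0.2, 0.8, 0.2]
gripper_width: 0.0548
gripper_force: 0.0
time_s: 2.95
position: [0.4529, 0.0123, 0.0176]
eef_rot: [2.22, 2.221, 0.003]
wrist_force: [-2.0, 1.3, 6.7]
gripper_width: 0.0395
gripper_force: 25.6
```

```bash
python3 -m handwheel '[[0,0,-1,0],[0,0,-4,0],[0,0,-4,0],[4,0.4,0,0],[4.4,0.5,0,0],[4,0.4,0,0],[0,0,0,0.117],[0,0,0,0.117],[0,0,0,0],[0,0,0,0]]' && python3 - <<'E'
from h import *
c=snap('wrist','w3');s=get_state();print(s['position'],s['eef_rot'],s['wrist_force'],s['gripper_width'],s['gripper_force'])
cv2.imwrite('pics/w3x.png',cv2.resize(cv2.imread('pics/w3.png'),(800,600),interpolation=cv2.INTER_CUBIC))
E
```

```text
time_s: 4.2
position: [0.4651, 0.1359, 0.1068]
eef_rot: [2.463, 1.95, 0.001]
wrist_force: [0.5, 0.5, -0.4]
gripper_width: 0.0393
gripper_force: 25.4
[0.46507072 0.13589765 0.10666497] [2.46373125e+00 1.94898983e+00 6.39601276e-04] [-0.66864683  0.82397385 -1.14377429] 0.039392430551307256 25.364094972610474
```

View pics/w3x.png

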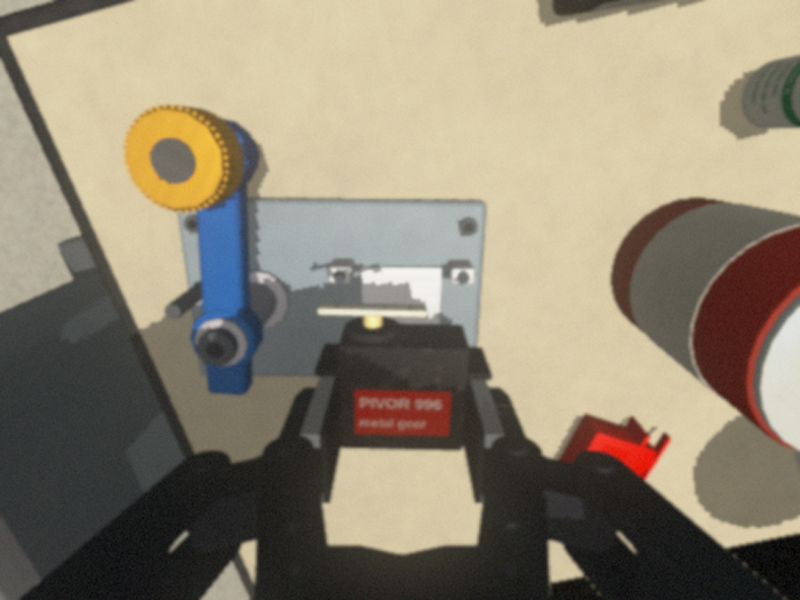

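Servo held squarely, with its red label at (402,413) and its ears at (330,365) and (475,360). The posts are at (341,272) and (460,272), and the plate's top corners at (180,202) and (486,202). I'll work out the correction.

```bash
python3 - <<'E'
from h import *
c=load('w3');s=get_state()
U=lambda u,v,z:up(c,(u+.5)*.64-.5,(v+.5)*.64-.5,z)
zb=s['position'][2]-.0175
T=cv2.Rodrigues(np.array(s['eef_rot']))[0]; p=np.array(s['position'])
tl=lambda P:np.round(T.T@(P-p)*1e3,1)
print('tool x yaw',np.degrees(np.arctan2(T[1,0],T[0,0])))
print('rear edge',tl(U(330,448,zb+.02)),tl(U(466,448,zb+.02)))
print('ears tips z10',tl(U(318,365,zb+.01)),tl(U(490,362,zb+.01)))
print('label',tl(U(402,413,zb+.02)))
TL,TR=U(180,202,.01),U(486,202,.01);d=TL-TR;print('plate yaw',np.degrees(np.arctan2(d[1],d[0]))-90,np.linalg.norm(d),TR)
# predict with fixture pose
a=np.radians(76.6);R=np.array([[np.cos(a),-np.sin(a),0],[np.sin(a),np.cos(a),0],[0,0,1]])
F=lambda x,y,z:R@(np.array([x,y,z])/1e3)+[.4342,.1505,0]
for n,q in [('TR',(48,-75,10)),('TL',(48,75,10)),('postR c',(3+12.7,-34-28.5,28)),('postL c',(15.7,-34+28.5,28)),('BR',(-48,-75,10)),('pad',(3,-34,14))]:
    print(n,((proj(c,F(*q))[0]+.5)/.64-.5).round(1))
print('nest tool',tl(F(3,-34,14)))
E
```

```text
tool x yaw 76.69310024206327
rear edge [-10.9 -22.9  -2.5] [-10.9  20.9  -2.5]
ears tips z10 [ 13.6 -27.1   7.5] [14.8 28.7  7.5]
label [ 2.1  0.2 -2.5]
plate yaw 76.80328792371631 0.14529362264566278 [0.5165573  0.17929382 0.01      ]
TR [489.4 200.1]
TL [172.9 198.9]
postR c [464.6 276.1]
postL c [340.9 275.7]
BR [478.1 379.9]
pad [402.6 292.5]
nest tool [10.   0.6 92.7]
```

The correction is below 1 mm each way, inside the 3 mm play, so I'll lower straight down while watching the force.

```bash
python3 -m handwheel '[[0,0,2.5,0],[0,0,2.5,0],[0,0,1,0],[0,0,0,0],[0,0,0,0]]'; python3 -m handwheel '[[0,0,0.4,0],[0,0,0.4,0],[0,0,0,0],[0,0,0,0]]'; python3 -m handwheel '[[0,0,0.3,0],[0,0,0.3,0],[0,0,0,0],[0,0,0,0]]'
```

```text
time_s: 4.88
position: [0.4655, 0.1361, 0.0471]
eef_rot: [2.465, 1.947, 0.002]
wrist_force: [-0.8, 0.3, -0.2]
gripper_width: 0.0394
gripper_force: 25.3
time_s: 5.38
position: [0.4649, 0.136, 0.0383]
eef_rot: [-2.465, -1.947, 0.0]
wrist_force: [-0.1, -0.3, -0.6]
gripper_width: 0.0393
gripper_force: 25.4
time_s: 5.88
position: [0.4649, 0.136, 0.0322]
eef_rot: [-2.465, -1.947, 0.0]
wrist_force: [0.6, -0.0, -1.0]
gripper_width: 0.0393
gripper_force: 25.4
```

```bash
python3 -m handwheel '[[0,0,0.1,0],[0,0,0.1,0],[0,0,0,0]]'; python3 - <<'E'
from h import *
c=snap('wrist','w4',None,1.5)
E
```

```text
time_s: 6.25
position: [0.4651, 0.136, 0.0315]
eef_rot: [2.465, 1.947, 0.001]
wrist_force: [-5.2, -1.2, 17.8]
gripper_width: 0.0395
gripper_force: 27.1
```

View pics/w4.png

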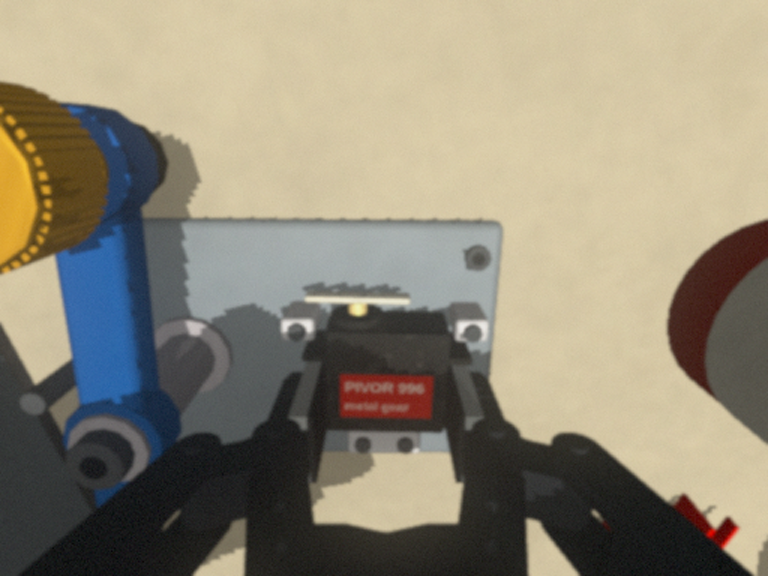

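The servo is seated in the nest, with its ears behind the posts at (297,325) and (470,328), the rear stop at (385,443) and the horn out in front. I'll release it, rise and go round to the far side of the clamp arm.

```bash
python3 -m handwheel '[[0,0,-0.1,0],[0,0,0,0],[0,0,0,0],[0,0,0,0]]' 5.6; python3 -m handwheel '[[0,0,-1,0],[0,0,-4,0],[0,0,-5,0],[0,0,-3,0],[0,0,0,0]]' ; python3 -m handwheel '[[1.5,-3,0,0],[1.5,-4,0,0],[1.5,-3,0,0],[0,0,0,0.077],[0,0,0,0],[0,0,0,0]]' 0; python3 -c "
from rig import *;print(tip_extent,get_state()['q'])
from h import snap;snap('side','d2')"
```

```text
time_s: 6.8
position: [0.4649, 0.136, 0.0311]
eef_rot: [-2.465, -1.947, 0.001]
wrist_force: [-0.1, -0.6, 0.5]
gripper_width: 0.0558
gripper_force: 0.0
time_s: 7.42
position: [0.4664, 0.1364, 0.1642]
eef_rot: [2.464, 1.946, 0.007]
wrist_force: [-0.0, 1.1, 0.6]
gripper_width: 0.0564
gripper_force: 0.0
time_s: 8.18
position: [0.3781, 0.2027, 0.161]
eef_rot: [-2.537, -1.852, 0.001]
wrist_force: [0.8, -0.4, -0.2]
gripper_width: -0.0002
gripper_force: 0.0
0.011 [ 4.92148069e-01  1.21721404e-01 -3.77396625e-01  1.07234656e+00
  1.85769826e-05  2.37272995e+00]
```

```bash
python3 -m handwheel '[[0,0,0,-0.185],[0,0,0,-0.185],[0,0,0,-0.185],[0,0,0,-0.185],[0,0,0,-0.185],[0,0,0,-0.185],[0,0,0,-0.185],[0,0,0,-0.185],[0,0,0,-0.185],[0,0,0,-0.185]]'; python3 -m handwheel '[[0,0,0,-0.185],[0,0,0,-0.185],[0,0,0,-0.185],[0,0,0,-0.185],[0,0,0,-0.185],[0,0,0,-0.185],[0,0,0,-0.182],[0,0,0,0],[0,0,0,0]]'; python3 - <<'E'
from h import *
s=get_state();T=cv2.Rodrigues(np.array(s['eef_rot']))[0];print(s['q'],np.degrees(np.arctan2(T[1,0],T[0,0])),T[:,2])
E
```

```text
time_s: 9.48
position: [0.3783, 0.2026, 0.1611]
eef_rot: [-0.04, -3.141, 0.0]
wrist_force: [-0.3, 0.5, -0.2]
gripper_width: -0.0003
gripper_force: 0.0
time_s: 10.6
position: [0.3782, 0.2028, 0.1612]
eef_rot: [1.846, -2.542, -0.0]
wrist_force: [-0.2, -0.4, -1.0]
gripper_width: -0.0003
gripper_force: 0.0
[ 4.92091556e-01  1.21453809e-01 -3.77103216e-01  1.07253596e+00
  6.62235491e-05 -7.63924882e-01] -108.03555846124841 [-2.92748881e-04 -8.17971105e-05 -9.99999954e-01]
```

```bash
python3 -m handwheel '[[0,0,3,0],[0,0,4,0],[0,0,2.3,0],[0,0,0,0],[0,0,0,0]]'; python3 -m handwheel '[[0,-0.4,0,0],[0,-0.4,0,0],[0,0,0,0]]';  python3 -m handwheel '[[-0.3,-0.59,0,0.15],[-0.3,-0.59,0,0.15],[-0.3,-0.59,0,0.15],[0,0,0,0]]'; python3 -c "
from h import snap;snap('side','d3');snap('scene','s3')"
```

```text
time_s: 11.22
position: [0.3786, 0.2032, 0.0691]
eef_rot: [-1.849, 2.539, -0.0]
wrist_force: [-1.2, 0.4, 0.7]
gripper_width: -0.0002
gripper_force: 0.0
time_s: 11.6
position: [0.3863, 0.2005, 0.0687]
eef_rot: [-1.85, 2.538, -0.0]
wrist_force: [0.4, -0.2, -0.8]
gripper_width: -0.0002
gripper_force: 0.0
time_s: 12.1
position: [0.4056, 0.2006, 0.0683]
eef_rot: [1.239, -2.887, -0.0]
wrist_force: [1.4, 0.2, 0.3]
gripper_width: 0.0003
gripper_force: 0.0
```

```bash
python3 - <<'E'
from h import *
for n in['w1']: pass
for n in['d1','d2','d3','s1','s3']:
    im=load(n)['pixels'];h=cv2.cvtColor(im,cv2.COLOR_RGB2HSV)
    y0,y1,x0,x1=(130,230,290,380) if n[0]=='d' else (145,205,170,235)
    s=h[y0:y1,x0:x1].astype(int)
    b=(abs(s[...,0]-110)<10)&(s[...,1]>150)&(s[...,2]>70);g=(abs(s[...,0]-20)<7)&(s[...,1]>150)&(s[...,2]>90)
    for m in(b,g):
        v,u=np.nonzero(m);print(n,m.sum(),(u.mean()+x0).round(1),(v.mean()+y0).round(1),end=' | ') if m.sum() else None
    print()
E
```

```text
d1 85 342.1 160.3 | d1 71 361.0 197.5 | 
d2 92 341.8 160.0 | d2 68 361.0 197.3 | 
d3 91 340.0 161.4 | d3 69 358.8 195.6 | 

s3 17 230.2 145.9 |
```

```bash
python3 -m handwheel '[[-0.3,-0.59,0,0.15],[-0.3,-0.59,0,0.15],[-0.3,-0.59,0,0.15],[0,0,0,0]]'; python3 -m handwheel '[[-0.3,-0.59,0,0.15],[-0.3,-0.59,0,0.15],[-0.3,-0.59,0,0.15],[0,0,0,0]]'; python3 - <<'E'
from h import *
snap('side','d4',(230,100,410,235),4.4);c=load('d4');s=get_state()
print(proj(c,[[.4667,.1407,.09],[.3968,.1574,.064]]),s['position'])
E
```

```text
time_s: 12.7
position: [0.4233, 0.1922, 0.0683]
eef_rot: [0.567, -3.09, 0.0]
wrist_force: [-0.9, -0.1, -0.8]
gripper_width: -0.0002
gripper_force: 0.0
time_s: 13.2
position: [0.4356, 0.1769, 0.0683]
eef_rot: [0.134, 3.139, -0.0]
wrist_force: [-0.1, -0.2, 0.9]
gripper_width: 0.0001
gripper_force: 0.0
[[326.64140748 165.76426936]
 [333.27487498 153.85218214]] [0.43550594 0.17696112 0.06832675]
```

View pics/d4.png

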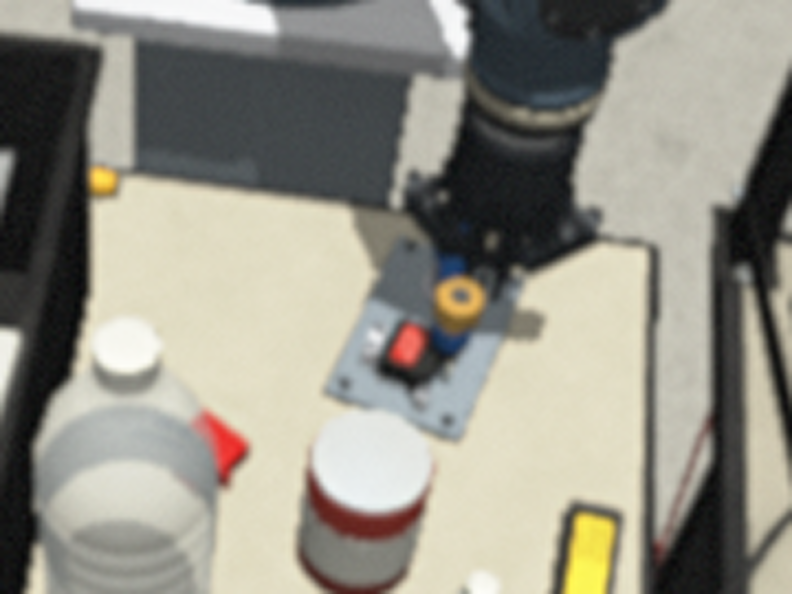

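The clamp arm is swinging: its brass head is at crop (460,300), i.e. px (334.5,168), and the target is (326.6,165.8). The servo is undisturbed. I'll continue to the stop.

```bash
python3 - <<'E'
from h import *
c=load('d4')
p=up(c,334.5,167.5,.092);print('head',p,np.degrees(np.arctan2(p[1]-.1574,p[0]-.3968)))
E
python3 -m handwheel '[[-0.3,-0.59,0,0.15],[-0.2,-0.4,0,0.1],[0,0,0,0]]';python3 -m handwheel '[[-0.2,-0.4,0,0.1],[0,0,0,0]]'; python3 - <<'E'
from h import *
c=snap('side','d5');im=c['pixels'];h=cv2.cvtColor(im,cv2.COLOR_RGB2HSV)[150:190,310:350].astype(int)
g=(abs(h[...,0]-18)<7)&(h[...,1]>140)&(h[...,2]>100);v,u=np.nonzero(g)
print(g.sum(),u.mean()+310,v.mean()+150)
h=cv2.cvtColor(load('d4')['pixels'],cv2.COLOR_RGB2HSV)[150:190,310:350].astype(int)
g=(abs(h[...,0]-18)<7)&(h[...,1]>140)&(h[...,2]>100);v,u=np.nonzero(g)
print(g.sum(),u.mean()+310,v.mean()+150)
E
```

```text
head [0.47046231 0.16261636 0.092     ] 4.050614427773608
time_s: 13.62
position: [0.4391, 0.1666, 0.0684]
eef_rot: [0.524, 3.098, 0.0]
wrist_force: [0.3, 0.0, -0.2]
gripper_width: 0.0001
gripper_force: 0.2
time_s: 13.88
position: [0.4399, 0.1631, 0.0684]
eef_rot: [-0.677, -3.068, -0.003]
wrist_force: [-0.1, 5.2, -1.2]
gripper_width: -0.0002
gripper_force: 2.5
58 326.2758620689655 167.67241379310346
51 333.88235294117646 169.7058823529412
```

```bash
python3 -m handwheel '[[0,-0.2,0,0],[0,0,0,0]]'; python3 -m handwheel '[[0,-0.15,0,0],[0,0,0,0]]'; python3 -c "
from h import *
s=get_state();T=cv2.Rodrigues(np.array(s['eef_rot']))[0];print(s['q'],np.degrees(np.arctan2(T[1,0],T[0,0])),s['wrist_force'],s['gripper_force'])"
```

```text
time_s: 14.18
position: [0.4397, 0.1625, 0.0686]
eef_rot: [0.674, 3.068, 0.007]
wrist_force: [2.1, 11.8, -3.9]
gripper_width: 0.0001
gripper_force: 5.7
time_s: 14.42
position: [0.4396, 0.1622, 0.0687]
eef_rot: [0.673, 3.068, 0.011]
wrist_force: [2.9, 16.9, -6.6]
gripper_width: 0.0
gripper_force: 8.3
[ 0.35003108  0.27061966 -0.45237075  0.84340348  0.0055359   0.78201449] 155.25002881848567 [ 2.87157688 16.91922603 -6.59171979] 8.292765906080604
```

The force climbs while the arm stays put, so it is firmly at the stop. I'll back off, rise, wind the wrist back and look at the head.

```bash
python3 -m handwheel '[[0,0.35,0,0],[0,0.8,0,0],[0,0.8,0,0],[0,0,-3,0],[0,0,-4,0],[0,0,-3,-0.18],[0,0,0,-0.18],[0,0,0,-0.18],[0,0,0,-0.18],[0,0,0,-0.18]]' 6; python3 -m handwheel '[[0,0,0,-0.18],[0,0,0,-0.18],[0,0,0,-0.18],[0,0,0,-0.18],[0,0,0,-0.18],[0,0,0,-0.18],[0,0,0,-0.18],[0,0,0,-0.18],[0,0,0,-0.18],[0,0,0,-0.18]]'; python3 -m handwheel '[[0,0,0,-0.18],[0,0,0,-0.12],[2,1,0,0],[1.6,0.9,0,0],[0,0,0,0],[0,0,0,0]]'; python3 - <<'E'
from h import *
c=snap('wrist','w5',None,1.5);s=get_state();print(s['q'])
h=cv2.cvtColor(c['pixels'],cv2.COLOR_RGB2HSV).astype(int)
g=((abs(h[...,0]-20)<8)&(h[...,1]>140)&(h[...,2]>70)).astype(np.uint8)
n,l,st,ce=cv2.connectedComponentsWithStats(g)
for i in range(1,n):
    if st[i,4]>60: print(st[i],ce[i],up(c,*ce[i],.092))
print(proj(c,[[.4667,.1407,.093]]))
E
```

```text
time_s: 15.68
position: [0.4462, 0.1766, 0.1683]
eef_rot: [0.735, -3.054, 0.001]
wrist_force: [-0.2, -0.9, -0.4]
gripper_width: 0.0602
gripper_force: 0.0
time_s: 16.92
position: [0.4462, 0.1766, 0.1682]
eef_rot: [2.849, -1.323, -0.0]
wrist_force: [-0.1, -0.6, -0.4]
gripper_width: 0.0599
gripper_force: 0.0
time_s: 17.68
position: [0.466, 0.1409, 0.1682]
eef_rot: [3.01, -0.9, -0.001]
wrist_force: [0.4, 0.2, -0.0]
gripper_width: 0.0601
gripper_force: 0.0
[ 2.93810059e-01  2.11482323e-01 -2.44168185e-01  1.11544845e+00
  1.51596338e-04 -2.26711662e+00]
[  14   74   76   89 1043] [ 59.9261745  129.72770853] [0.58549129 0.22251245 0.092     ]
[238 185  41  38 960] [257.98541667 202.48958333] [0.46803775 0.13937355 0.092     ]
[[257.46999917 205.34200416]]
```

View pics/w5.png

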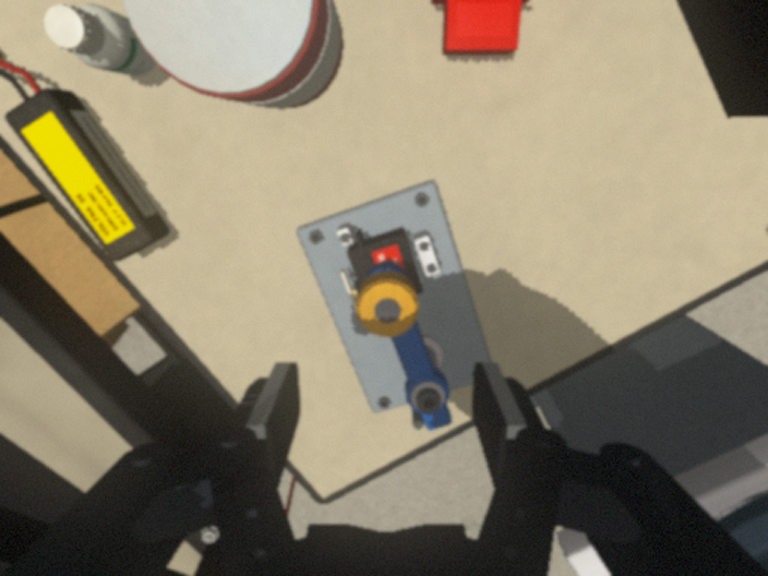

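The head at (387,306) px lies within 1 mm of the predicted position, and the servo is in place beneath it. I'll descend and grip the head.

```bash
python3 -m handwheel '[[0.1,0.05,3,0],[0,0,3,0],[0,0,2.4,0],[0,0,0,0],[0,0,0,0]]' 4.6; python3 -c "
from rig import *;s=get_state();print(s['ft_torque'])"; python3 -m handwheel '[[0,0,0,0],[0,0,0,0],[0,0,0,0],[0,0,0,0]]' 2 30; python3 -c "
from rig import *;s=get_state();print(s['ft_torque'])"
```

```text
time_s: 18.35
position: [0.467, 0.1403, 0.0851]
eef_rot: [-3.01, 0.899, -0.001]
wrist_force: [0.7, -0.3, -0.1]
gripper_width: 0.0459
gripper_force: 0.0
[ 0.02481274 -0.02753941  0.01946752]
time_s: 18.85
position: [0.4674, 0.1402, 0.0854]
eef_rot: [-3.008, 0.9, -0.002]
wrist_force: [-1.7, -0.9, 6.4]
gripper_width: 0.0285
gripper_force: 30.4
[ 0.13476996  0.19999741 -0.02402567]
```

```bash
cat > t.py <<'E'
from h import *
r=[]
for i in range(3): s=get_state();r.append(s['ft_torque'][2])
T=cv2.Rodrigues(np.array(s['eef_rot']))[0];print('tz',r[0],'q6',s['q'][5],'yaw',np.arctan2(T[1,0],T[0,0]),'f',np.round(s['wrist_force'],1))
E
python3 t.py; python3 -m handwheel '[[0,0,0.024,0.15],[0,0,0.024,0.15],[0,0,0.024,0.15],[0,0,0.024,0.15],[0,0,0,0]]'; python3 t.py;python3 -m handwheel '[[0,0,0.024,0.15],[0,0,0.024,0.15],[0,0,0.024,0.15],[0,0,0.024,0.15],[0,0,0,0]]'; python3 t.py
```

```text
tz -0.024025665833020314 q6 -2.26896795631936 yaw -0.5813417073943575 f [-1.7 -0.9  6.4]
time_s: 19.48
position: [0.4668, 0.14, 0.0843]
eef_rot: [-2.607, 1.752, -0.001]
wrist_force: [-3.1, -0.2, 7.8]
gripper_width: 0.0286
gripper_force: 30.7
tz 0.010052026321910663 q6 -1.666750714025921 yaw -1.1836302342409932 f [-3.1 -0.2  7.8]
time_s: 20.1
position: [0.4659, 0.14, 0.0832]
eef_rot: [1.973, -2.444, -0.002]
wrist_force: [-5.8, -0.2, 9.9]
gripper_width: 0.0286
gripper_force: 30.9
tz -0.015459697515768162 q6 -1.0667816126543541 yaw -1.783384334367375 f [-5.8 -0.2  9.9]
```

```bash
python3 -m handwheel '[[0,0,0,0.15],[0,0,0,0.15],[0,0,0.01,0.15],[0,0,0.01,0.15]]'; python3 t.py; for i in 1 2 3 4; do python3 -m handwheel '[[0,0,0.015,0.1]]' | grep -v eef; python3 t.py; done
```

```text
time_s: 20.6
position: [0.4651, 0.1403, 0.0825]
eef_rot: [1.158, -2.918, -0.003]
wrist_force: [-7.0, 2.9, 6.2]
gripper_width: 0.0279
gripper_force: 30.4
tz 0.09408012638944006 q6 -0.46404450443562134 yaw -2.3857634261953122 f [-7.   2.9  6.2]
time_s: 20.72
position: [0.465, 0.1403, 0.0823]
wrist_force: [-7.6, 2.8, 6.6]
gripper_width: 0.0282
gripper_force: 30.5
tz 0.00840076688982088 q6 -0.3649844129936184 yaw -2.4847871799197736 f [-7.6  2.8  6.6]
time_s: 20.85
position: [0.465, 0.1403, 0.0822]
wrist_force: [-7.5, 2.9, 6.8]
gripper_width: 0.0283
gripper_force: 30.5
tz 0.03261060823540899 q6 -0.2656829954325087 yaw -2.584105702836476 f [-7.5  2.9  6.8]
time_s: 20.98
position: [0.4649, 0.1403, 0.082]
wrist_force: [-8.4, 2.2, 7.2]
gripper_width: 0.0282
gripper_force: 30.5
tz 0.03428834295559975 q6 -0.1657083614299112 yaw -2.684045766702406 f [-8.4  2.2  7.2]
time_s: 21.1
position: [0.4648, 0.1403, 0.0819]
wrist_force: [-7.5, 2.6, 6.4]
gripper_width: 0.0279
gripper_force: 30.5
tz 0.040530165482010154 q6 -0.0656617321984766 yaw -2.7840578881514064 f [-7.5  2.6  6.4]
```

```bash
python3 -m handwheel '[[0.1,0,0,0]]'|grep force;  for i in 1 2 3 4 5 6; do python3 -m handwheel '[[0,0,0.016,0.1]]' | grep -E "wrist"; python3 t.py; done
```

```text
wrist_force: [-4.7, 2.9, 4.0]
gripper_force: 30.3
wrist_force: [-6.7, 3.2, 4.9]
tz 0.0034175146634174147 q6 0.03277967874833643 yaw -2.882692233468895 f [-6.7  3.2  4.9]
wrist_force: [-5.6, 2.7, 4.2]
tz 0.022748626576612477 q6 0.1340979742192623 yaw -2.984067599796945 f [-5.6  2.7  4.2]
wrist_force: [-6.0, 2.7, 5.2]
tz 0.005212258278010726 q6 0.23416536711773828 yaw -3.084160294630302 f [-6.   2.7  5.2]
wrist_force: [-6.9, 3.4, 5.7]
tz -0.011628831060670086 q6 0.3341681714747415 yaw 3.099086373952642 f [-6.9  3.4  5.7]
wrist_force: [-6.6, 1.8, 6.5]
tz 0.010543947917017455 q6 0.43415843259330034 yaw 2.9990873343144537 f [-6.6  1.8  6.5]
wrist_force: [-7.1, 4.3, 5.9]
tz -0.016234046798295237 q6 0.5341859790093573 yaw 2.899127705135625 f [-7.1  4.3  5.9]
```

```bash
cat > a.py <<'E'
from h import *
r=[];e=[]
for i in range(8):
    read_camera('side');s=get_state();r.append(s['ft_torque'][2]);e.append(s['effort'][5])
print('mean tz %.4f +- %.4f eff6 %.4f q6 %.3f'%(np.mean(r),np.std(r)/8**.5,np.mean(e),s['q'][5]),np.round(s['wrist_force'],1),s['time_s'],np.round(s['position'],4))
E
python3 a.py; for i in 1 2 3; do python3 -m handwheel '[[0,0,0.02,0.14]]' | grep -E "wrist"; python3 a.py; done
```

```text
mean tz -0.0515 +- 0.0121 eff6 0.0714 q6 0.531 [-6.4  3.3  5.1] 22.375 [0.4643 0.1401 0.0809]
wrist_force: [-7.0, 4.8, 5.3]
mean tz -0.0398 +- 0.0133 eff6 0.0696 q6 0.671 [-7.2  4.9  5.1] 22.9 [0.4644 0.1402 0.0807]
wrist_force: [-5.9, 5.3, 4.6]
mean tz -0.0435 +- 0.0094 eff6 0.0719 q6 0.811 [-6.2  5.6  5.6] 23.425 [0.4645 0.1404 0.0806]
wrist_force: [-5.3, 6.0, 5.8]
mean tz -0.0279 +- 0.0102 eff6 0.0751 q6 0.951 [-6.4  5.6  6.3] 23.95 [0.4646 0.1405 0.0805]
```

```bash
cat > e.py <<'E'
from h import *
e=[];r=[]
for i in range(4): read_camera('side');s=get_state();e.append(s['effort'][5]);r.append(s['ft_torque'][2])
print('eff6',np.round(e,4),'tz',np.round(np.mean(r),3),'q6 %.3f'%s['q'][5],np.round(s['wrist_force'],1))
E
for r in 0.05 -0.08 -0.04 0.08 0.08; do case $r in 0.05) python3 -m handwheel '[[0,0,0.008,0.05]]';; -0.08) python3 -m handwheel '[[0,0,-0.012,-0.08]]';; -0.04) python3 -m handwheel '[[0,0,-0.006,-0.04]]';; 0.08) python3 -m handwheel '[[0,0,0.012,0.08]]';; esac >/dev/null; python3 e.py; done
```

```text
eff6 [-0.4132  0.4526  0.1453  0.0164] tz 0.001 q6 1.001 [-6.3  5.8  5.6]
eff6 [ 0.6781 -0.7443 -0.2551 -0.0465] tz 0.01 q6 0.921 [-7.   5.6  5.1]
eff6 [ 0.322  -0.3616 -0.1112 -0.0089] tz 0.005 q6 0.881 [-6.5  4.8  4.6]
eff6 [-0.6806  0.7419  0.2526  0.044 ] tz -0.027 q6 0.961 [-6.5  6.3  4.8]
eff6 [-0.6772  0.7444  0.2549  0.0463] tz -0.034 q6 1.041 [-6.9  5.9  5.3]
```

```bash
sed -i 's/range(4)/range(3)/' e.py; python3 -m handwheel '[[0,0,0,0],[0,0,0,0],[0,0,0,0],[0,0,0,0]]'>/dev/null; python3 e.py; python3 -m handwheel '[[0,0,-0.02,-0.12],[0,0,0,0],[0,0,0,0],[0,0,0,0],[0,0,0,0]]'>/dev/null; python3 e.py;  python3 -m handwheel '[[0,0,0.02,0.12],[0,0,0,0],[0,0,0,0],[0,0,0,0],[0,0,0,0]]'>/dev/null; python3 e.py
```

```text
eff6 [-0.0284 -0.0284 -0.0284] tz -0.021 q6 1.041 [-6.8  5.6  7. ]
eff6 [0.0284 0.0284 0.0284] tz -0.016 q6 0.921 [-6.6  5.6  5.2]
eff6 [-0.0284 -0.0284 -0.0284] tz -0.026 q6 1.041 [-7.1  5.8  6.7]
```

```bash
cat > g.py <<'E'
from h import *
s=get_state();print('tz %.3f q6 %.3f t %.2f'%(s['ft_torque'][2],s['q'][5],s['time_s']),np.round(s['wrist_force'],1),np.round(s['ft_torque'][:2],2))
E
for i in 1 2 3 4 5 6 7 8; do python3 -m handwheel '[[0,0,-0.008,-0.05]]'>/dev/null; python3 g.py; done; echo fwd;for i in 1 2 3 4 5 6 7 8; do python3 -m handwheel '[[0,0,0.008,0.05]]'>/dev/null; python3 g.py; done
```

```text
tz -0.002 q6 0.990 t 27.90 [-7.   5.   5.5] [1.12 1.35]
tz -0.039 q6 0.939 t 28.02 [-5.5  5.1  5.3] [1.16 1.36]
tz 0.034 q6 0.889 t 28.15 [-6.7  4.1  5.5] [1.07 1.35]
tz -0.053 q6 0.839 t 28.27 [-6.8  4.5  5.5] [0.99 1.34]
tz 0.026 q6 0.789 t 28.40 [-6.3  5.   4.7] [0.9  1.34]
tz -0.045 q6 0.739 t 28.52 [-5.5  3.6  4.1] [0.9  1.34]
tz -0.085 q6 0.689 t 28.65 [-6.3  3.6  4.9] [0.92 1.4 ]
tz -0.030 q6 0.639 t 28.77 [-6.9  3.1  5.7] [0.69 1.39]
fwd
tz 0.056 q6 0.691 t 28.90 [-5.9  4.9  5. ] [0.91 1.38]
tz 0.008 q6 0.742 t 29.02 [-6.8  4.5  4.6] [0.94 1.35]
tz 0.026 q6 0.792 t 29.15 [-5.9  4.3  4.5] [1.   1.35]
tz 0.016 q6 0.843 t 29.27 [-6.4  5.5  5. ] [1.03 1.39]
tz 0.075 q6 0.892 t 29.40 [-6.4  5.9  5.2] [1.05 1.41]
tz 0.050 q6 0.942 t 29.52 [-6.   6.4  5.7] [1.1  1.35]
tz -0.017 q6 0.993 t 29.65 [-6.2  5.   4.3] [1.18 1.34]
tz 0.056 q6 1.043 t 29.77 [-6.9  5.5  5.9] [1.21 1.33]
```

```bash
for i in 1 2 3 4 5 6; do python3 -m handwheel '[[0,0,0.008,0.05]]'>/dev/null; python3 g.py; done; python3 -m handwheel '[[0,0,0,0]]'>/dev/null; python3 g.py
```

```text
tz 0.077 q6 1.093 t 29.90 [-6.1  6.   5.5] [1.22 1.45]
tz 0.024 q6 1.143 t 30.02 [-6.6  6.8  6. ] [1.24 1.36]
tz 0.037 q6 1.193 t 30.15 [-6.7  6.3  6.3] [1.28 1.39]
tz 0.100 q6 1.242 t 30.27 [-6.1  7.   7. ] [1.31 1.33]
tz 0.044 q6 1.293 t 30.40 [-6.1  5.6  6.9] [1.3  1.36]
tz 0.066 q6 1.342 t 30.52 [-5.2  6.6  8.5] [1.38 1.39]
tz -0.029 q6 1.342 t 30.65 [-5.3  6.7  7.5] [1.37 1.32]
```

```bash
python3 -m handwheel '[[0,0,0.008,0.05],[0.1,0,0,0],[0,0,-0.1,0],[0,0,0,0]]'|grep force; python3 -m handwheel '[[0,0,0,0],[0,0,0,0],[0,0,0,0]]' 4.8; python3 -m handwheel '[[0,0,-1,0],[0,0,-3,0],[0,0,-4,0],[0,0,-3,0],[0,0,0,0],[0,0,0,0]]'; python3 - <<'E'
from h import *
c=snap('wrist','w6',None,1.5);snap('side','d6')
def gold(c,z,roi=None):
    h=cv2.cvtColor(c['pixels'],cv2.COLOR_RGB2HSV).astype(int)
    g=((abs(h[...,0]-20)<8)&(h[...,1]>140)&(h[...,2]>70)).astype(np.uint8)
    n,l,st,ce=cv2.connectedComponentsWithStats(g)
    return [(st[i],ce[i].round(1),up(c,*ce[i],z).round(4)) for i in range(1,n) if st[i,4]>40]
print(gold(c,.088))
for d in('d5','d6'):
    c=load(d);h=cv2.cvtColor(c['pixels'],cv2.COLOR_RGB2HSV)[150:190,310:350].astype(int)
    g=(abs(h[...,0]-18)<7)&(h[...,1]>140)&(h[...,2]>100);v,u=np.nonzero(g);print(d,g.sum(),u.mean()+310,v.mean()+150)
    np.set_printoptions(precision=1)
K=load('d6');print(proj(K,[.4667,.1407,.09])-proj(K,[.4667,.1407,.085]))
E
```

```text
wrist_force: [-2.6, 5.1, -1.9]
gripper_force: 30.7
time_s: 31.52
position: [0.4655, 0.1403, 0.0804]
eef_rot: [1.642, 2.678, 0.0]
wrist_force: [-0.5, 0.3, -0.2]
gripper_width: 0.0477
gripper_force: 0.0
time_s: 32.28
position: [0.4651, 0.1403, 0.1902]
eef_rot: [-1.642, -2.678, 0.0]
wrist_force: [-0.2, -0.2, -0.1]
gripper_width: 0.0478
gripper_force: 0.0
[(array([411, 100,  74,  62, 503], dtype=int32), array([445.4, 126.6]), array([0.5679, 0.2545, 0.088 ])), (array([421, 111,  23,  18, 120], dtype=int32), array([431.9, 119.8]), array([0.5556, 0.2539, 0.088 ])), (array([417, 118,  23,  17, 106], dtype=int32), array([428. , 126.2]), array([0.5559, 0.2487, 0.088 ])), (array([499, 153,  13,  19, 149], dtype=int32), array([507. , 161.8]), array([0.6284, 0.2547, 0.088 ])), (array([241, 177,  32,  34, 613], dtype=int32), array([256.7, 193.4]), array([0.465 , 0.1415, 0.088 ])), (array([ 63, 284,  26,  48, 655], dtype=int32), array([ 75.2, 305.7]), array([ 0.3646, -0.035 ,  0.088 ]))]
d5 58 326.2758620689655 167.67241379310346
d6 38 324.86842105263156 169.18421052631578
[[ 0.2 -1.1]]
```

```bash
python3 - <<'E'
from h import *
for n,z in(('w5',.092),('w6',.087)):
    c=load(n);h=cv2.cvtColor(c['pixels'],cv2.COLOR_RGB2HSV).astype(int)
    b=((abs(h[...,0]-110)<10)&(h[...,1]>140)&(h[...,2]>50)).astype(np.uint8)
    P=np.array([up(c,u,v,.062)[:2] for v,u in np.argwhere(b)])
    P=P[np.linalg.norm(P-[.43,.149],axis=1)<.07]; P=P[(np.linalg.norm(P-[.3968,.1574],axis=1)>.014)&(P[:,0]>.40)]
    d=np.linalg.svd(P-P.mean(0))[2][0];print(n,len(P),P.mean(0),np.degrees(np.arctan2(d[1]*np.sign(d[0]),abs(d[0]))))
    r=((h[...,0]<8)|(h[...,0]>172))&(h[...,1]>150)&(h[...,2]>90)
    Q=np.array([up(c,u,v,.034)[:2] for v,u in np.argwhere(r)]);Q=Q[np.linalg.norm(Q-[.468,.1455],axis=1)<.04]
    print(' label',len(Q),Q.mean(0) if len(Q) else '')
s=get_state();print(s['time_s'])
E
```

```text
w5 0 [nan nan] 0.0
 label 145 [0.47602668 0.13344243]
w6 125 [0.42458014 0.15658549] -6.8354873798959845
 label 0 
32.375<stdin>:7: RuntimeWarning: Mean of empty slice.
  ret = um.true_divide(
```

```bash
python3 -c "
from rig import *;print(finish_job())"
```

```text
the job is handed in; nothing more can be done
None
```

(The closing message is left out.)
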